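Press home the backing studs of a picture frame, crosswise

ROBOT

A 6-joint arm with a two-finger parallel gripper is mounted at the origin on a cart in front of the work surface, level with it; the furniture and walls round the work are solid. World frame = base frame: x ahead of the robot, y to its left, z up, the work surface at z = 0. Lengths are in mm, angles in rad, forces in N, time in s.
With the tool pointing down it reaches from about 350 to 975 mm from the base axis. Payload 7.1 kg.
Tool frame: the origin (TCP) lies at the very end of the fingers, on their centre line; the grasp point (between the pads) lies 19 mm behind it (ctrl.grasp_offset is the distance from the TCP to the grasp point, in mm); z points along the fingers, y is the line along which they close (so a half turn about z gives the same grasp; the last joint's range is limited). The gripper opens to 88 mm and grips with 3 to 60 N. Pads are 20 mm wide; open, the fingers measure 115 mm over their backs; the gripper's body (75 mm by 178 mm) begins 61 mm behind the grasp point.
Start: joints at [1.243, 0.423, 1.63, -0, 1.089, -0.019], TCP at [189.915, 595.43, 222.675] pointing down, gripper open.
Joint ranges: [-3, 3], [-0.9, 2.11], [0.09, 2.58], [-1.31, 4.45], [0.11, 2.69], [-2.54, 2.54]. Speed limits (rad/s): [2.39, 2.39, 3.01, 3.14, 3.14, 3.14].

INTERFACE

Orientations are given as a rotation vector (axis times angle).
In Python, from workcell import ctrl, viewer, ticket, models gives the robot as it stands.
- The arm moves only by the tool play_rows, never from a script. Its arguments are lists of equal length, an entry for each row: "dp": the shift along the world's x, y, z in mm, a list of three; "yaw": the turn about the world's z in degrees. In form: {"dp": [[tx, ty, tz], ...], "yaw": [yaw, ...]}. A call has 1 to 8 rows; each row shifts and turns the commanded pose from where the row before left it; what a row does not reach is not made up. A row lasts 1/12 s, in which the tool goes at most 41.7 mm and 7.16 degrees, less where a joint would pass 70% of its speed; a pose out of reach is approached as far as the arm can. A call is refused whole if a number of a shift passes 41.7 or a number of a turn 7.16, either way. A call with a gripper value outside its range is refused whole. "gripper" is the closure, from 0 (fully open) to 1 (shut), set as the call begins (left out, the last holds). The fingers move at their own pace and stop on an object; the grip force is fixed at half the most. Time passes only in rows, so rows that do not move let the fingers close. It gives the time, the measured TCP pose, the force, the opening and the grip force at its end, in the units of the state.
- ctrl.get_obs(): the state, without advancing time (a new reading comes with each control period).
- viewer.get_image(name): name is "scene" or "top" or "wrist"; returns a dict with "pixels" (480x640x3 uint8, red, green, blue), "range_z" (480x640 float32, mm along the optical axis (not along the pixel's ray), 0 where there is no reading), "fx", "fy", "cx", "cy" (pixels), "T" (4x4, takes a point from camera to world coordinates); the wrist camera has in their place "hand_eye" (4x4, takes a point from camera to tool coordinates, whose origin is the TCP and whose axes are the flange's). Camera axes: x right, y up, looking along -z (the intrinsics and any distortion apply to the point x, -y, -z); pixel columns grow to the right and rows downward; lengths in mm; the calibration is good to about 2 mm. The wrist camera is an equidistant fisheye: a pixel r from the principal point sees the ray r / f radians off the axis. A picture is of the moment at which its call begins: read the wrist's pose just before it.
- ticket.close_job(): hands the job in; it is judged then, once.
Trained networks look in a picture, given as the dict that the camera call returned (one of the last four; its "shot" number tells which), for a name from the list of things; names that differ only in an ending like _2 or _b are one class to them, and where a whole thing is asked for, a point or a joint stands for the part that bears it (a point fixed in the world has none). Each returns a list of dicts, best first, with "conf" (0 to 1); they miss things now and then, are a little off and sometimes report something else, mostly with a low value. They report only what shows in the picture. A call takes as long as a camera call.
- models.look_for(picture, name): "bbox" ([centre column, centre row, width, height] in pixels, round what is visible of it).
- models.landmark_of(picture, name): "location" ([column, row] in pixels: a listed point, or the origin of a listed thing).
The state is a dict: "t": time; "qpos": joint angles; "qvel": joint speeds; "joint_torque": joint torques, N m; "ee_pos": TCP position; "orientation": TCP orientation; "ft_force": force on the tool from outside, world axes, zero at the start; "moment": the same for the moment, N m; "width": finger opening in mm; "grasp_force": force on a finger pad.
Only numpy, scipy, OpenCV 4.12 (cv2) and the standard library are available. Lean on these libraries where they do the work, as an engineer would, in place of code of your own. Each camera call takes 0.05 s, during which the arm holds its last target. There are 200 camera calls.

TASK

The small picture frame lies face down with the four black push-in studs of its backing board standing proud. Take the rail with the brass hanger as the top and, with the fingertips only, gently press the studs fully home one after another, crosswise: upper left, lower right, upper right, lower left, as you see them from above. Too hard a push cracks the glass; do not pick up or shift the frame, and leave the eraser on it and the things around it where they are.

Things in the scene. Friction and masses are not known exactly. Their poses are not given: they have to be found in the camera images.
- frame: small picture frame lying face down, loose, 0.6 to 1 kg, turned any way; 190 x 150 mm, dark wooden rails 22 wide and 20 high, pale backing board with its top at 19 mm. Origin: centre of the underside; z up; x points to the short rail with the brass hanger in its middle (flat strip 46 mm long with a D-ring, top at 24 mm). With that rail as the top, seen from above, up is +x and left is +y
- stud_ul (a joint): how far the upper left stud is pushed in, m: 0 = fully proud (underside of its head 10 mm above the board), 0.010 = fully home (head resting on the board). It starts 0 to 3 mm in. It resists with about 3 N of friction, stays where it is left and then stops dead at home
- stud_ul_top (a point): centre of the flat top of the upper left stud: round black plastic head 18 mm across (15 mm flat on top), 5 mm thick, at x = 63, y = 43 mm in the frame's axes. The top lies 34 mm above the table when fully proud and 24 mm when home (4 mm above the rails)
- stud_lr (a joint): how far the lower right stud is pushed in, m: 0 = fully proud (underside of its head 10 mm above the board), 0.010 = fully home (head resting on the board). It starts 0 to 3 mm in. It resists with about 3 N of friction, stays where it is left and then stops dead at home
- stud_lr_top (a point): centre of the flat top of the lower right stud: round black plastic head 18 mm across (15 mm flat on top), 5 mm thick, at x = -63, y = -43 mm in the frame's axes. The top lies 34 mm above the table when fully proud and 24 mm when home (4 mm above the rails)
- stud_ur (a joint): how far the upper right stud is pushed in, m: 0 = fully proud (underside of its head 10 mm above the board), 0.010 = fully home (head resting on the board). It starts 0 to 3 mm in. It resists with about 3 N of friction, stays where it is left and then stops dead at home
- stud_ur_top (a point): centre of the flat top of the upper right stud: round black plastic head 18 mm across (15 mm flat on top), 5 mm thick, at x = 63, y = -43 mm in the frame's axes. The top lies 34 mm above the table when fully proud and 24 mm when home (4 mm above the rails)
- stud_ll (a joint): how far the lower left stud is pushed in, m: 0 = fully proud (underside of its head 10 mm above the board), 0.010 = fully home (head resting on the board). It starts 0 to 3 mm in. It resists with about 3 N of friction, stays where it is left and then stops dead at home
- stud_ll_top (a point): centre of the flat top of the lower left stud: round black plastic head 18 mm across (15 mm flat on top), 5 mm thick, at x = -63, y = 43 mm in the frame's axes. The top lies 34 mm above the table when fully proud and 24 mm when home (4 mm above the rails)
- eraser: dark brown eraser, 24 x 38 x 18 mm, lying loose on the middle of the backing board (its top 37 mm above the table); leave alone. Origin: centre of its underside
- moulding_gold: bystander: offcut of gilded moulding, 28 x 158 x 22 mm, loose on the table. Origin: centre of the underside, length along its y
- green_tape: bystander: roll of green tape, 92 mm across, 19 mm high, loose on the table. Origin: centre of the underside. Just behind it (from x = 0.6, y = 0.05 to 0.3) a tall gold-framed picture stands fixed on an easel, up to 0.4 m high: from the left, swing the arm round nearer the base than x = 0.5
- tape_measure: bystander: yellow tape measure, 67 x 68 x 36 mm, loose on the table. Origin: centre of the underside
- pliers: bystander: pliers with blue handles, 54 x 197 x 13 mm, loose on the table. Origin: centre of the underside, length along its y. Behind it (x over 0.77) stands a fixed radio, 244 mm high

How it is judged (in metres and radians):
On the way, in this order (a step that is already met when the one before it is completed fails the run):
1. the upper left stud is pressed home, the later ones still proud (value of joint stud_ul above 0.008 m and value of joint each of stud_lr, stud_ur, stud_ll below 0.006 m), for 0.1 s.
2. the lower right stud is pressed home, the later ones still proud (value of joint each of stud_ul, stud_lr above 0.008 m and value of joint each of stud_ur, stud_ll below 0.006 m), for 0.1 s.
3. the upper right stud is pressed home, the later ones still proud (value of joint each of stud_ul, stud_lr, stud_ur above 0.008 m and value of joint stud_ll below 0.006 m), for 0.1 s.
4. the lower left stud is pressed home (value of joint each of stud_ul, stud_lr, stud_ur, stud_ll above 0.008 m), for 0.1 s.
At the end, for the whole second after the job is handed in: all four studs are at least 8 of their 10 mm in; the frame lies flat and at rest within 15 mm of where it was, and the eraser and the other loose things within 15 mm of theirs (all of step 4 and distance of each of frame, eraser, moulding_gold, green_tape, tape_measure, pliers from where it was at the start of the episode below 0.015 m and angle between frame's own z axis and vertical below 0.05 rad and linear speed of each of frame, eraser below 0.01 m/s); the robot touches nothing.
It fails at once if the fingers press on the frame or its studs with more than 25 N, or the gripper body or arm touches them (over 2 N) (contact force between the arm and frame above 2 N or contact force between the fingers and frame above 25 N).
It fails at once if the frame is lifted by more than 8 mm or tipped (height (world z) of frame above 0.008 m or angle between frame's own z axis and vertical above 0.12 rad).
It fails at once if the frame is shifted by more than 15 mm (distance of frame from where it was at the start of the episode above 0.015 m).
It fails at once if the eraser or another bystander is moved by more than 15 mm (distance of any of eraser, moulding_gold, green_tape, tape_measure, pliers from where it was at the start of the episode above 0.015 m).
It also fails if it takes over 58 s, if anything falls off the work surface, if the arm or the gripper's body presses on something with over 40 N, if the wrist force passes 120 N, or if a joint passes its speed limit or range.

## Working session

There is one attempt and no reset: what is moved stays moved. The work goes in short steps, Python scripts to look and compute and a tool call to move; the robot and the scene stay as the last step left them, time stands still between calls to the robot, and variables do not carry over. Pictures are saved under pics/ and viewed, at most 10 in all, crops included, and the job is handed in when it is done.

Besides the shell and the picture viewer there is one more tool, called after "Call:" in YAML: its name, and indented under it one key for each argument. play_rows: Moves the arm, as the interface text tells. Its arguments: {"type":"object","properties":{"dp":{"type":"array"},"yaw":{"type":"array"},"gripper":{"type":"number"}},"required":["dp","yaw"]}

```bash
mkdir -p pics
cat > h.py <<'E'
import numpy as np, cv2
from workcell import ctrl, viewer, ticket, models
def world(im,u,v,z=None):
    # fixed cams: intersect with plane z, or use depth
    T=np.array(im["T"]); d=np.array([(u-im["cx"])/im["fx"],-(v-im["cy"])/im["fy"],-1.0])
    if z is None:
        r=im["range_z"][int(round(v)),int(round(u))]; return (T@np.r_[d*r,1])[:3]
    D=T[:3,:3]@d; o=T[:3,3]; return o+D*(z-o[2])/D[2]
def save(im,n): cv2.imwrite("pics/"+n,cv2.cvtColor(im["pixels"],cv2.COLOR_RGB2BGR))
E
python3 - <<'E'
from h import *
o=ctrl.get_obs(); print({k:np.round(v,3) for k,v in o.items()})
for c in ["top","scene"]:
    im=viewer.get_image(c); save(im,c+"0.png"); print(c,[k for k in im if k not in("pixels","range_z")],np.round(im["T"],3).tolist())
    for n,z in [("stud_ul_top",32),("stud_lr_top",32),("stud_ur_top",32),("stud_ll_top",32),("frame",0),("eraser",19)]:
        for r in models.landmark_of(im,n)[:2]:
            u,v=r["location"]; print(n,round(r["conf"],2),np.round([u,v]),np.round(world(im,u,v,z)),np.round(world(im,u,v)))
E
```

```text
{'t': np.float64(0.0), 'qpos': array([ 1.243,  0.424,  1.631, -0.   ,  1.089, -0.019]), 'qvel': array([-0.   ,  0.   , -0.   , -0.001,  0.   , -0.001]), 'joint_torque': array([ 1.0000e-03, -5.4463e+01, -2.7367e+01,  6.4000e-02,  2.3000e-02,
       -0.0000e+00]), 'ee_pos': array([189.744, 594.935, 221.913]), 'orientation': array([-4.830e-01, -3.104e+00,  2.000e-03]), 'ft_force': array([ 0.92 ,  0.075, -0.633]), 'moment': array([-0.008,  0.034, -0.004]), 'grasp_force': np.float64(0.0), 'width': np.float64(87.827)}
top ['fx', 'fy', 'cx', 'cy', 'T', 'shot'] [[-0.02, 0.986, -0.165, 354.279], [-1.0, -0.022, -0.008, -112.168], [-0.011, 0.165, 0.986, 1323.577], [0.0, 0.0, 0.0, 1.0]]
stud_ul_top 0.57 [396. 310.] [ 414. -273.   32.] [ 414. -273.   36.]
stud_lr_top 0.62 [363. 243.] [ 556. -210.   32.] [ 556. -210.   37.]
stud_ur_top 0.4 [351. 306.] [ 425. -180.   32.] [ 426. -181.   23.]
stud_ll_top 0.53 [405. 252.] [ 536. -298.   32.] [ 537. -298.   29.]
stud_ll_top 0.49 [379. 278.] [ 481. -241.   32.] [ 480. -241.   35.]
frame 0.85 [378. 277.] [ 487. -243.    0.] [ 484. -239.   37.]
eraser 0.76 [378. 283.] [ 473. -240.   19.] [ 471. -238.   40.]
scene ['fx', 'fy', 'cx', 'cy', 'T', 'shot'] [[0.506, 0.638, -0.581, 87.96], [-0.863, 0.369, -0.345, -423.059], [-0.005, 0.676, 0.737, 686.55], [0.0, 0.0, 0.0, 1.0]]
stud_ul_top 0.56 [353. 359.] [ 413. -274.   32.] [ 413. -274.   34.]
stud_lr_top 0.5 [360. 282.] [ 558. -211.   32.] [ 558. -211.   32.]
stud_ur_top 0.46 [315. 331.] [ 427. -193.   32.] [ 428. -192.   30.]
stud_ll_top 0.38 [398. 309.] [ 540. -296.   32.] [ 538. -297.   34.]
frame 0.93 [356. 329.] [ 483. -243.    0.] [ 465. -252.   32.]
eraser 0.74 [356. 328.] [ 474. -247.   19.] [ 466. -250.   32.]
```

View images.

Run:
```python
import cv2
a=cv2.imread("pics/top0.png")[200:360,290:490]; b=cv2.imread("pics/scene0.png")[230:390,260:460]
cv2.imwrite("pics/c0.png",cv2.resize(cv2.hconcat([a,b]),None,fx=2,fy=2,interpolation=cv2.INTER_CUBIC))
```

```text
(no output)
```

View pics/c0.png

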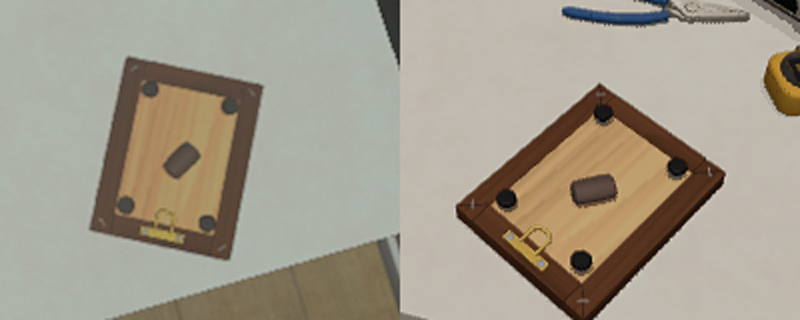

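View pics/top0.png

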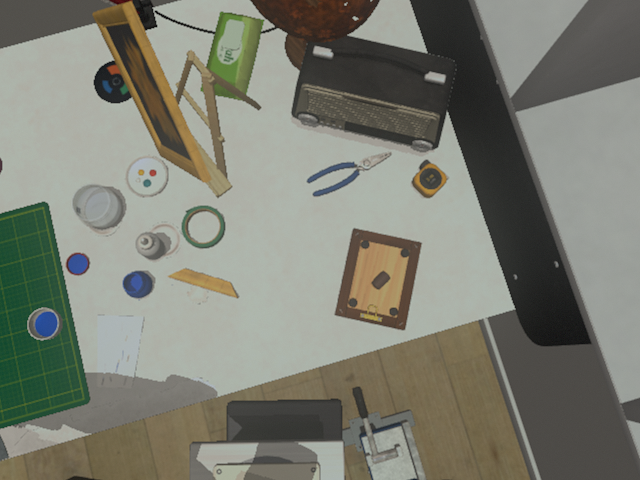

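The top and scene crops show the frame with the hanger rail towards the robot (hanger at about 161,225 in the crop). The stud labels match what I see: UL is near and right, LR is far and left. I'm swinging over with the fingers closed.

Call:
play_rows:
  dp:
    - [12, -34, 0]
    - [12, -34, 0]
    - [12, -34, 0]
    - [12, -34, 0]
    - [12, -34, 0]
    - [12, -34, 0]
    - [12, -34, 0]
    - [12, -34, 0]
  yaw: [0, 0, 0, 0, 0, 0, 0, 0]
  gripper: 1

```text
t: 1.37
ee_pos: [286.1, 321.9, 222.9]
orientation: [0.482, 3.104, 0.001]
ft_force: [0.5, 0.4, 0.0]
width: 38.0
grasp_force: 0.0
```

Call:
play_rows:
  dp:
    - [12, -36, 0]
    - [12, -36, 0]
    - [12, -36, 0]
    - [12, -36, 0]
    - [12, -36, 0]
    - [12, -36, 0]
    - [12, -36, 0]
    - [12, -36, 0]
  yaw: [0, 0, 0, 0, 0, 0, 0, 0]

```text
t: 2.03
ee_pos: [382.3, 33.6, 223.1]
orientation: [0.483, 3.103, 0.0]
ft_force: [1.2, 0.8, -0.2]
width: 0.5
grasp_force: 0.0
```

Call:
play_rows:
  dp:
    - [10, -34, 0]
    - [10, -34, 0]
    - [10, -34, 0]
    - [10, -34, 0]
    - [10, -34, 0]
    - [10, -34, 0]
    - [10, -34, 0]
    - [0, 0, 0]
  yaw: [0, 0, 0, 0, 0, 0, 0, 0]

```text
t: 2.7
ee_pos: [454.1, -207.8, 223.3]
orientation: [0.487, 3.1, -0.003]
ft_force: [-0.8, -0.6, 0.7]
width: 0.4
grasp_force: 0.0
```

```bash
cat >> h.py <<'E'
from scipy.spatial.transform import Rotation as R
NAMES=["stud_ul_top","stud_lr_top","stud_ur_top","stud_ll_top"]
F=np.array([[63,43],[-63,-43],[63,-43],[-63,43]],float)
def wrist():
    o=ctrl.get_obs(); im=viewer.get_image("wrist")
    W=np.eye(4); W[:3,:3]=R.from_rotvec(o["orientation"]).as_matrix(); W[:3,3]=o["ee_pos"]
    im["W"]=W@np.array(im["hand_eye"]); return o,im
def wray(im,u,v):
    a,b=(u-im["cx"])/im["fx"],(v-im["cy"])/im["fy"]; r=np.hypot(a,b); s=np.sin(r)/max(r,1e-9)
    return np.array([a*s,-b*s,-np.cos(r)])
def wplane(im,u,v,z):
    D=im["W"][:3,:3]@wray(im,u,v); o=im["W"][:3,3]; return o+D*(z-o[2])/D[2]
def wdepth(im,u,v):
    d=wray(im,u,v); r=im["range_z"][int(round(v)),int(round(u))]; return (im["W"]@np.r_[d/-d[2]*r,1])[:3]
def proj(im,p):
    c=np.linalg.inv(im["W"])@np.r_[p,1]; x,y,z=c[0],-c[1],-c[2]; h=np.hypot(x,y); t=np.arctan2(h,z)
    return im["cx"]+im["fx"]*t*x/h, im["cy"]+im["fy"]*t*y/h
def fit(P,Q=F):
    # rigid 2D fit, frame->world
    qm,pm=Q.mean(0),P.mean(0); H=(Q-qm)[:,0]+1j*(Q-qm)[:,1]; G=(P-pm)[:,0]+1j*(P-pm)[:,1]
    a=np.angle((np.conj(H)*G).sum()); r=np.array([[np.cos(a),-np.sin(a)],[np.sin(a),np.cos(a)]])
    t=pm-r@qm; return a,t,Q@r.T+t
E
python3 - <<'E'
from h import *
o,im=wrist(); save(im,"w1.png"); print(o["ee_pos"],np.round(im["hand_eye"],3).tolist(),im["fx"],im["cx"],im["cy"])
P=[]
for n in NAMES:
    r=models.landmark_of(im,n)
    for q in r[:2]: 
        u,v=q["location"]; print(n,round(q["conf"],2),np.round([u,v],1),np.round(wplane(im,u,v,32.5),1),np.round(wdepth(im,u,v),1))
    u,v=r[0]["location"]; P.append(wplane(im,u,v,32.5)[:2])
a,t,S=fit(np.array(P)); print(np.degrees(a),t,np.round(S,1),np.round(np.array(P)-S,1))
E
```

```text
[ 454.14463695 -207.76742489  223.28003111] [[0.001, 0.961, 0.275, 74.36], [1.0, -0.001, 0.0, -0.814], [0.0, 0.275, -0.961, -162.507], [0.0, 0.0, 0.0, 1.0]] 371.64829954431775 315.8997788846378 232.9929054444114
stud_ul_top 0.53 [247. 185.] [ 413.4 -266.    32.5] [ 413.2 -265.7   33.9]
stud_lr_top 0.68 [297.3 233.4] [ 474.7 -234.9   32.5] [ 473.6 -234.4   36.4]
stud_lr_top 0.49 [337.9 296.5] [ 553.2 -216.5   32.5] [ 446.9 -197.1  252.6]
stud_ur_top 0.56 [330.9 173. ] [ 427.6 -185.4   32.5] [ 427.6 -185.4   32.3]
stud_ur_top 0.39 [242.8 184.3] [ 411.4 -269.7   32.5] [ 411.3 -269.4   33.9]
stud_ll_top 0.63 [257.8 303.8] [ 536.  -300.6   32.5] [ 535.6 -300.3   33.5]
stud_ll_top 0.34 [595.1 233.5] [585.4 109.   32.5] [604. 136.   0.]
169.08448689179278 [ 462.91373539 -246.74945861] [[ 392.9 -277. ]
 [ 532.9 -216.5]
 [ 409.2 -192.6]
 [ 516.6 -300.9]] [[ 20.4  11. ]
 [-58.2 -18.5]
 [ 18.4   7.2]
 [ 19.4   0.3]]
```

View pics/w1.png

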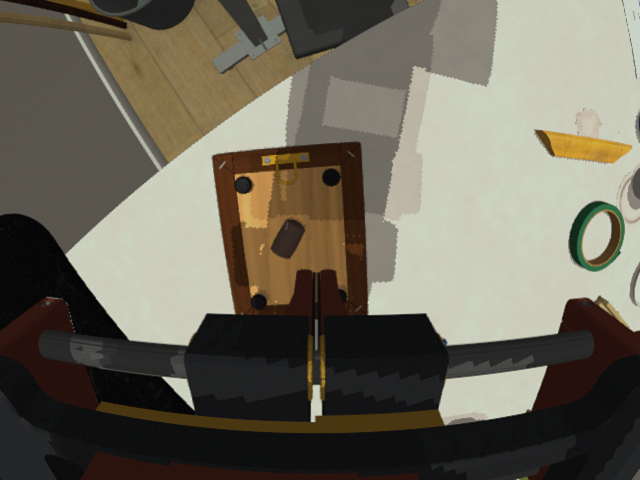

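The wrist view shows UL at (243,185), UR at (331,177) and LL at (259,301). LR is half hidden by the fingers at about (341,296). I'll refine the stud tops from depth.

```bash
cat >> h.py <<'E'
def tops(im,guess,cand=11):
    # mean of depth points of each head around the guess (world), with height
    out=[]
    for g in guess:
        u,v=proj(im,np.r_[g,32]); L=[]
        for y in range(max(0,int(v)-18),min(480,int(v)+19)):
            for x in range(int(u)-18,int(u)+19):
                if im["range_z"][y,x]<=0 or im["pixels"][y,x].max()>60: continue
                p=wdepth(im,x,y)
                if 22.5<p[2]<42 and np.hypot(*(p[:2]-g))<cand: L.append(p)
        L=np.array(L).reshape(-1,3)
        if len(L)<15: out.append((np.array([np.nan]*3),len(L),0)); continue
        zt=np.percentile(L[:,2],80); K=L[abs(L[:,2]-zt)<1.5]
        c=(K.max(0)+K.min(0))/2
        out.append((np.r_[c[:2],np.median(K[:,2])],len(K),np.round(K.max(0)-K.min(0),1)))
    return out
E
python3 - <<'E'
from h import *
o,im=wrist(); print(o["ee_pos"])
P=np.array([wplane(im,*p,32)[:2] for p in [(243,185),(341,296),(331,177),(259,301)]])
i=[0,2,3]
for k in range(2):
    a,t,S=fit(P[i],F[i]); S=F@np.array([[np.cos(a),-np.sin(a)],[np.sin(a),np.cos(a)]]).T+t
    T=tops(im,S); P=np.array([x[0][:2] for x in T])
    print(np.round(np.degrees(a),1),np.round(t,1),np.round(S,1).tolist())
for x in T: print(np.round(x[0],1),x[1:])
E
```

```text
[ 451.34068583 -201.52418902  222.5268635 ]
167.0 [ 479.1 -235.2] [[408.0, -263.0], [550.1, -207.5], [427.4, -179.2], [530.8, -291.3]]
166.6 [ 481.6 -240.4] [[410.4, -267.6], [552.8, -213.1], [430.3, -183.9], [532.9, -296.8]]
[ 411.5 -270.    34.5] (177, array([15.1, 16.1,  2.7]))
[nan nan nan] (0, 0)
[ 431.5 -186.4   32.3] (187, array([15.8, 16.1,  2.7]))
[ 533.4 -299.3   34. ] (156, array([16.8, 16.5,  2.5]))
```

Call:
play_rows:
  dp:
    - [0, -20, 0]
    - [0, 0, 0]
    - [0, 0, 0]
    - [0, 0, 0]
  yaw: [4, 0, 0, 0]

```text
t: 3.33
ee_pos: [451.7, -221.6, 222.7]
orientation: [-0.376, -3.119, -0.001]
ft_force: [-0.3, 0.4, 0.0]
width: 0.6
grasp_force: 0.0
```

Run:
```python
from h import *
P=np.array([[411.5,-270],[554,-215],[431.5,-186.4],[533.4,-299.3]]); i=[0,2,3]
for rep in range(2):
    o,im=wrist(); print(o["ee_pos"],o["orientation"],o["ft_force"],o["qpos"])
    T=tops(im,P,13); 
    for x in T: print(np.round(x[0],1),x[1:])
    P=np.array([x[0][:2] if x[1]>0 else P[j] for j,x in enumerate(T)])
    i=[j for j in range(4) if T[j][1]>100]
    a,t,S=fit(P[i],F[i]); S=F@np.array([[np.cos(a),-np.sin(a)],[np.sin(a),np.cos(a)]]).T+t
    print(np.round(np.degrees(a),1),np.round(t,1),np.round(S,1).tolist(),np.round(P[i]-S[i],1).tolist()); P=S
```

```text
[ 451.71806805 -221.60158469  222.68825444] [-3.75916989e-01 -3.11874621e+00 -5.81895605e-04] [-0.25023926  0.39618079  0.0197931 ] [-4.79886924e-01  2.44434270e-01  1.89503752e+00  2.97496229e-04
  1.00250647e+00 -1.81093150e+00]
[ 411.7 -269.7   34.5] (185, array([15.3, 16. ,  2.8]))
[ 554.1 -214.1   34.5] (121, array([16.2, 12.5,  2.5]))
[ 431.1 -186.9   32.3] (213, array([15.5, 16.5,  2.9]))
[ 533.7 -299.7   34. ] (151, array([15.6, 16.4,  2.5]))
166.8 [ 482.7 -242.6] [[411.5, -270.1], [553.8, -215.1], [431.1, -186.4], [534.2, -298.8]] [[0.2, 0.4], [0.3, 1.0], [0.0, -0.5], [-0.5, -0.8]]
[ 451.73481724 -221.62396168  222.66432571] [-3.75168143e-01 -3.11882824e+00 -4.40579643e-04] [ 0.16201091  0.64794717 -0.52029475] [-4.79857374e-01  2.44493247e-01  1.89502184e+00  1.94116924e-04
  1.00243910e+00 -1.81132590e+00]
[ 411.3 -270.    34.4] (188, array([15.8, 15.6,  2.8]))
[ 553.6 -213.8   34.6] (122, array([16.5, 13. ,  2.3]))
[ 431.4 -186.8   32.3] (196, array([16.6, 16.1,  3. ]))
[ 534.1 -300.1   34.1] (144, array([15.3, 15.2,  2.8]))
166.9 [ 482.6 -242.7] [[411.5, -270.2], [553.7, -215.1], [431.0, -186.5], [534.2, -298.9]] [[-0.1, 0.2], [-0.1, 1.3], [0.3, -0.3], [-0.1, -1.3]]
```

Call:
play_rows:
  dp:
    - [-20, -24, 0]
    - [-20, -24, -20]
    - [0, 0, -35]
    - [0, 0, -35]
    - [0, 0, -35]
    - [0, 0, -30]
    - [0, 0, -15]
    - [0, 0, 0]
  yaw: [0, 0, 0, 0, 0, 0, 0, 0]

```text
t: 4.1
ee_pos: [409.9, -268.7, 49.6]
orientation: [-0.374, -3.114, -0.005]
ft_force: [-0.1, -0.0, 0.4]
width: 0.6
grasp_force: 0.0
```

Call:
play_rows:
  dp:
    - [0, 0, -5]
    - [0, 0, -5]
    - [0, 0, 0]
    - [0, 0, 0]
  yaw: [0, 0, 0, 0]

```text
t: 4.43
ee_pos: [412.5, -270.8, 43.5]
orientation: [0.374, 3.118, -0.001]
ft_force: [-0.3, 0.1, 0.9]
width: 0.5
grasp_force: 0.0
```

Run:
```python
from h import *
o,im=wrist(); print(o["ee_pos"],o["ft_force"])
P=np.array([[411.5,-270],[553.7,-215],[431.,-187],[534,-299]])
for x in tops(im,P,13): print(np.round(x[0],1),x[1:])
cv2.imwrite("pics/w2.png",cv2.cvtColor(im["pixels"],cv2.COLOR_RGB2BGR)[100:460,100:560])
```

```text
[ 412.51268831 -270.82331612   43.51750678] [-0.26829751  0.05533054  0.90798786]
[ 405.4 -268.6   34. ] (144, array([ 5.6, 12.4,  2.7]))
[nan nan nan] (0, 0)
[ 430.7 -187.1   32.3] (565, array([16.5, 16.6,  2.8]))
[nan nan nan] (0, 0)
```

View pics/w2.png

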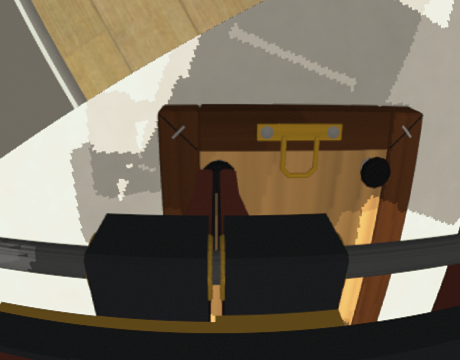

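The close view shows the closed fingers centred over UL, with its head just visible at crop (219,170). UR's head stands at crop (375,172). Pressing UL now.

Call:
play_rows:
  dp:
    - [0, 0, -4]
    - [0, 0, -3]
    - [0, 0, -2]
    - [0, 0, -2]
    - [0, 0, -2]
    - [0, 0, -2]
    - [0, 0, 0]
    - [0, 0, 0]
  yaw: [0, 0, 0, 0, 0, 0, 0, 0]

```text
t: 5.15
ee_pos: [411.7, -270.5, 27.4]
orientation: [-0.374, -3.119, -0.0]
ft_force: [0.1, 0.1, 0.2]
width: 0.2
grasp_force: 0.0
```

Call:
play_rows:
  dp:
    - [0, 0, -1]
    - [0, 0, 0]
    - [0, 0, -1]
    - [0, 0, 0]
    - [0, 0, 0]
  yaw: [0, 0, 0, 0, 0]

```text
t: 5.57
ee_pos: [411.8, -270.5, 25.6]
orientation: [-0.375, -3.119, -0.0]
ft_force: [-0.9, 1.2, 1.5]
width: 0.6
grasp_force: 0.5
```

Call:
play_rows:
  dp:
    - [0, 0, -1]
    - [0, 0, 0]
    - [0, 0, 0]
  yaw: [0, 0, 0]

```text
t: 5.82
ee_pos: [411.8, -270.5, 24.6]
orientation: [-0.374, -3.119, -0.0]
ft_force: [-1.2, 1.0, 0.9]
width: 0.4
grasp_force: 0.6
```

Call:
play_rows:
  dp:
    - [0, 0, -0.6]
    - [0, 0, 0]
    - [0, 0, 0]
  yaw: [0, 0, 0]

```text
t: 6.07
ee_pos: [411.8, -270.5, 24.3]
orientation: [-0.374, -3.119, -0.0]
ft_force: [-2.1, 0.3, 4.9]
width: 0.4
grasp_force: 3.0
```

Call:
play_rows:
  dp:
    - [0, 0, 15]
    - [0, 0, 25]
    - [28, 11, 0]
    - [28, 11, 0]
    - [28, 11, 0]
    - [28, 11, 0]
    - [20, 7, 0]
    - [10, 4, 0]
  yaw: [0, 0, 0, 0, 0, 0, 0, 0]

```text
t: 6.73
ee_pos: [556.8, -214.8, 64.2]
orientation: [0.372, 3.117, -0.001]
ft_force: [0.2, -0.5, -0.4]
width: 0.3
grasp_force: 0.0
```

Call:
play_rows:
  dp:
    - [0, 0, 0]
    - [0, 0, 0]
    - [0, 0, 0]
  yaw: [0, 0, 0]

```text
t: 6.98
ee_pos: [552.3, -215.7, 63.6]
orientation: [-0.375, -3.117, -0.0]
ft_force: [-0.6, -0.1, 0.9]
width: 0.4
grasp_force: 0.0
```

Run:
```python
from h import *
o,im=wrist(); print(o["ee_pos"],o["ft_force"])
P=np.array([[411.5,-270],[553.7,-215],[431.,-187],[534,-299]])
for x in tops(im,P,13): print(np.round(x[0],1),x[1:])
cv2.imwrite("pics/w3.png",cv2.cvtColor(im["pixels"],cv2.COLOR_RGB2BGR)[60:460,100:560])
```

```text
[ 552.31065635 -215.71734925   63.6393168 ] [-0.57814849 -0.08050958  0.85106417]
[ 412.3 -270.    24.5] (470, array([16.1, 15.7,  2.8]))
[ 550.5 -215.6   34.3] (329, array([10.4, 16.1,  2.9]))
[ 431.7 -186.6   32.3] (651, array([16.9, 16.6,  2.9]))
[ 533.8 -298.8   33.9] (506, array([16.5, 16.4,  2.6]))
```

View pics/w3.png

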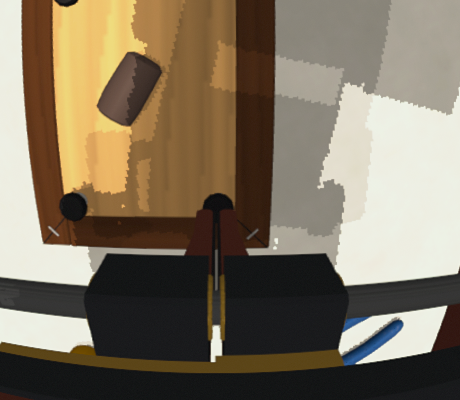

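UL reads 24.5 mm, so it is home. The fingers sit over LR at crop (217,203), and the eraser hasn't moved.

Call:
play_rows:
  dp:
    - [1, 0, -12]
    - [0, 0, -10]
    - [0, 0, -5]
    - [0, 0, -2]
    - [0, 0, -2]
    - [0, 0, -2]
    - [0, 0, -2]
    - [0, 0, 0]
  yaw: [0, 0, 0, 0, 0, 0, 0, 0]

```text
t: 7.7
ee_pos: [555.0, -215.6, 28.9]
orientation: [0.375, 3.119, -0.0]
ft_force: [0.8, 0.3, 0.4]
width: 0.2
grasp_force: 0.0
```

Call:
play_rows:
  dp:
    - [0, 0, -1]
    - [0, 0, -1]
    - [0, 0, 0]
    - [0, 0, 0]
  yaw: [0, 0, 0, 0]

```text
t: 8.03
ee_pos: [555.3, -215.6, 27.2]
orientation: [0.374, 3.118, -0.0]
ft_force: [0.1, -0.2, 0.9]
width: 0.4
grasp_force: 0.7
```

Call:
play_rows:
  dp:
    - [0, 0, -1]
    - [0, 0, 0]
    - [0, 0, -1]
    - [0, 0, 0]
    - [0, 0, 0]
  yaw: [0, 0, 0, 0, 0]

```text
t: 8.45
ee_pos: [555.2, -215.6, 25.1]
orientation: [0.374, 3.119, -0.0]
ft_force: [-0.1, 0.7, 1.9]
width: 0.1
grasp_force: 0.9
```

Call:
play_rows:
  dp:
    - [0, 0, -0.6]
    - [0, 0, 0]
    - [0, 0, 0]
  yaw: [0, 0, 0]

```text
t: 8.7
ee_pos: [555.2, -215.6, 24.5]
orientation: [0.374, 3.119, -0.0]
ft_force: [1.2, 0.7, 2.2]
width: 0.5
grasp_force: 1.0
```

Call:
play_rows:
  dp:
    - [0, 0, -0.5]
    - [0, 0, 0]
    - [0, 0, 0]
  yaw: [0, 0, 0]

```text
t: 8.95
ee_pos: [555.2, -215.6, 24.3]
orientation: [0.374, 3.119, -0.0]
ft_force: [0.3, 0.9, 5.8]
width: 0.7
grasp_force: 2.6
```

LR is home: the force rises at 24.3 mm. On to UR.

Call:
play_rows:
  dp:
    - [0, 0, 15]
    - [0, 0, 25]
    - [-28, 6, 0]
    - [-28, 7, 0]
    - [-28, 7, 0]
    - [-22, 5, 0]
    - [-12, 3, 0]
    - [-6, 1, 0]
  yaw: [0, 0, 0, 0, 0, 0, 0, 0]

```text
t: 9.62
ee_pos: [428.1, -185.6, 63.6]
orientation: [-0.374, -3.116, -0.001]
ft_force: [-0.2, 0.1, -0.2]
width: 0.2
grasp_force: 0.0
```

Call:
play_rows:
  dp:
    - [0, 0, -8]
    - [0, 0, -8]
    - [0, 0, 0]
    - [0, 0, 0]
  yaw: [0, 0, 0, 0]

```text
t: 9.95
ee_pos: [431.4, -186.7, 47.1]
orientation: [-0.374, -3.118, -0.0]
ft_force: [-0.4, -0.6, 0.4]
width: 0.6
grasp_force: 0.0
```

Run:
```python
from h import *
o,im=wrist(); print(o["ee_pos"],o["ft_force"])
P=np.array([[411.5,-270],[553.7,-215],[431.,-187],[534,-299]])
for x in tops(im,P,13): print(np.round(x[0],1),x[1:])
```

```text
[ 431.38898582 -186.67357629   47.09796282] [-0.3908675  -0.55426639  0.40169037]
[ 411.  -269.6   24.5] (491, array([16. , 15.8,  2.8]))
[nan nan nan] (0, 0)
[ 425.7 -185.1   32. ] (172, array([ 7. , 13.3,  2.6]))
[nan nan nan] (0, 0)
```

Call:
play_rows:
  dp:
    - [0, 0, -6]
    - [0, 0, -5]
    - [0, 0, -2]
    - [0, 0, -2]
    - [0, 0, -2]
    - [0, 0, -2]
    - [0, 0, 0]
    - [0, 0, 0]
  yaw: [0, 0, 0, 0, 0, 0, 0, 0]

```text
t: 10.67
ee_pos: [431.0, -186.6, 28.9]
orientation: [0.374, 3.119, -0.0]
ft_force: [0.5, 0.4, -0.1]
width: 0.4
grasp_force: 0.0
```

Call:
play_rows:
  dp:
    - [0, 0, -1]
    - [0, 0, 0]
    - [0, 0, -1]
    - [0, 0, 0]
    - [0, 0, 0]
  yaw: [0, 0, 0, 0, 0]

```text
t: 11.08
ee_pos: [431.1, -186.7, 27.0]
orientation: [0.374, 3.119, -0.0]
ft_force: [1.1, -0.3, 1.3]
width: 0.6
grasp_force: 0.9
```

Call:
play_rows:
  dp:
    - [0, 0, -1]
    - [0, 0, 0]
    - [0, 0, -1]
    - [0, 0, 0]
    - [0, 0, 0]
  yaw: [0, 0, 0, 0, 0]

```text
t: 11.5
ee_pos: [431.1, -186.6, 24.9]
orientation: [0.375, 3.119, -0.0]
ft_force: [0.0, -0.9, 1.2]
width: 0.7
grasp_force: 0.6
```

Call:
play_rows:
  dp:
    - [0, 0, -0.6]
    - [0, 0, 0]
    - [0, 0, 0]
  yaw: [0, 0, 0]

```text
t: 11.75
ee_pos: [431.0, -186.7, 24.4]
orientation: [0.374, 3.119, -0.0]
ft_force: [1.2, -0.8, 1.3]
width: 0.3
grasp_force: 0.9
```

Call:
play_rows:
  dp:
    - [0, 0, -0.4]
    - [0, 0, 0]
    - [0, 0, 0]
  yaw: [0, 0, 0]

```text
t: 12.0
ee_pos: [431.1, -186.6, 24.2]
orientation: [0.374, 3.119, -0.0]
ft_force: [-0.9, -0.3, 5.7]
width: 0.2
grasp_force: 3.3
```

UR is home. Now diagonally to LL, raised well above the eraser.

Call:
play_rows:
  dp:
    - [0, 0, 20]
    - [0, 0, 28]
    - [22, -24, 0]
    - [22, -24, 0]
    - [22, -24, 0]
    - [19, -21, 0]
    - [12, -13, 0]
    - [6, -6.5, 0]
  yaw: [0, 0, 0, 0, 0, 0, 0, 0]

```text
t: 12.67
ee_pos: [535.3, -300.8, 71.8]
orientation: [0.376, 3.118, -0.001]
ft_force: [-0.1, -0.5, -0.4]
width: 0.6
grasp_force: 0.0
```

Call:
play_rows:
  dp:
    - [0, 0, -8]
    - [0, 0, -8]
    - [0, 0, 0]
    - [0, 0, 0]
  yaw: [0, 0, 0, 0]

```text
t: 13.0
ee_pos: [532.1, -297.5, 54.7]
orientation: [-0.373, -3.116, -0.002]
ft_force: [0.5, 0.1, 0.5]
width: 0.4
grasp_force: 0.0
```

Run:
```python
from h import *
o,im=wrist(); print(o["ee_pos"],o["ft_force"])
P=np.array([[411.5,-270],[553.7,-215],[431.,-187],[534,-299]])
for x in tops(im,P,13): print(np.round(x[0],1),x[1:])
```

```text
[ 532.09384925 -297.50322106   54.66360846] [0.48501248 0.12805577 0.47544718]
[ 411.9 -270.3   24.4] (632, array([15.9, 16.2,  3. ]))
[ 553.  -216.2   24.4] (467, array([16.9, 15.2,  2.7]))
[ 431.6 -187.1   24.3] (511, array([16.1, 15.9,  2.9]))
[ 528.1 -299.    33.6] (162, array([ 6. , 14.1,  2.7]))
```

Call:
play_rows:
  dp:
    - [1, -1, -9]
    - [0, 0, -7]
    - [0, 0, -2]
    - [0, 0, -2]
    - [0, 0, -2]
    - [0, 0, -2]
    - [0, 0, -2]
    - [0, 0, 0]
  yaw: [0, 0, 0, 0, 0, 0, 0, 0]

```text
t: 13.72
ee_pos: [534.9, -300.0, 29.8]
orientation: [-0.375, -3.119, -0.0]
ft_force: [0.1, 0.0, 0.2]
width: 0.4
grasp_force: 0.0
```

Call:
play_rows:
  dp:
    - [0, 0, -1]
    - [0, 0, 0]
    - [0, 0, -1]
    - [0, 0, 0]
    - [0, 0, 0]
  yaw: [0, 0, 0, 0, 0]

```text
t: 14.13
ee_pos: [535.0, -300.1, 28.0]
orientation: [0.375, 3.119, -0.0]
ft_force: [-0.1, 1.5, 1.9]
width: 0.1
grasp_force: 1.0
```

Call:
play_rows:
  dp:
    - [0, 0, -1]
    - [0, 0, 0]
    - [0, 0, -1]
    - [0, 0, 0]
    - [0, 0, -1]
    - [0, 0, 0]
    - [0, 0, 0]
  yaw: [0, 0, 0, 0, 0, 0, 0]

```text
t: 14.72
ee_pos: [535.0, -300.1, 24.9]
orientation: [0.374, 3.119, -0.0]
ft_force: [0.2, 0.4, 2.0]
width: 0.6
grasp_force: 0.7
```

Call:
play_rows:
  dp:
    - [0, 0, -0.6]
    - [0, 0, 0]
    - [0, 0, 0]
  yaw: [0, 0, 0]

```text
t: 14.97
ee_pos: [535.0, -300.1, 24.4]
orientation: [0.374, 3.119, -0.0]
ft_force: [-0.1, 0.7, 2.8]
width: 0.6
grasp_force: 1.2
```

Call:
play_rows:
  dp:
    - [0, 0, -0.4]
    - [0, 0, 0]
    - [0, 0, 0]
  yaw: [0, 0, 0]

```text
t: 15.22
ee_pos: [535.0, -300.1, 24.3]
orientation: [0.374, 3.119, -0.0]
ft_force: [-2.1, 1.1, 5.9]
width: 0.4
grasp_force: 2.9
```

Call:
play_rows:
  dp:
    - [0, 0, 15]
    - [0, 0, 30]
    - [0, 0, 35]
    - [0, 0, 35]
    - [0, 0, 30]
    - [0, 0, 10]
    - [0, 0, 0]
    - [0, 0, 0]
  yaw: [0, 0, 0, 0, 0, 0, 0, 0]

```text
t: 15.88
ee_pos: [534.6, -299.9, 178.4]
orientation: [-0.375, -3.119, -0.0]
ft_force: [-0.2, -0.2, -0.6]
width: 0.1
grasp_force: 0.0
```

Run:
```python
from h import *
o,im=wrist(); print(o["ee_pos"],o["ft_force"])
P=np.array([[411.5,-270],[553.7,-215],[431.,-187],[534,-299]])
for x in tops(im,P,13): print(np.round(x[0],1),x[1:])
cv2.imwrite("pics/w4.png",cv2.cvtColor(im["pixels"],cv2.COLOR_RGB2BGR))
```

```text
[ 534.63432767 -299.91619251  178.41870426] [-0.19504357 -0.16545275 -0.63454451]
[ 412.2 -270.1   24.4] (166, array([16. , 16.1,  2.9]))
[ 553.9 -216.6   24.6] (198, array([15.4, 14.8,  2.7]))
[ 431.8 -187.5   24.4] (206, array([16.5, 15.8,  2.7]))
[ 533.8 -299.4   24.5] (241, array([16.3, 16.1,  2.9]))
```

View pics/w4.png

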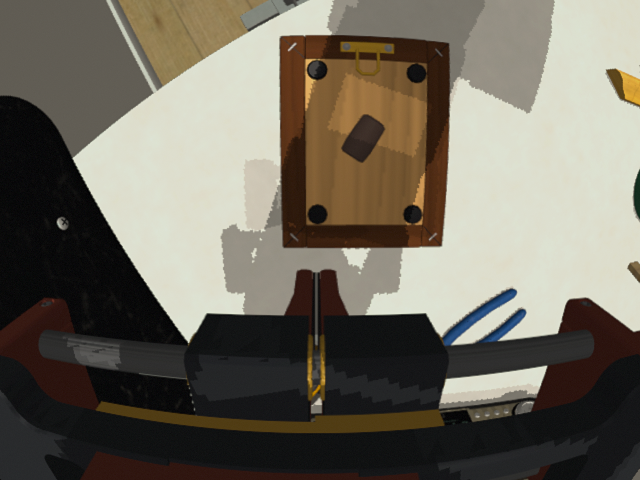

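All four studs at (317,70), (416,73), (317,214) and (412,214) read 24.4–24.6 mm, so they are home. The frame and eraser (363,138) are where they were, and the arm is clear.

```bash
python3 -c "
from workcell import ticket
print(ticket.close_job())"
```

```text
the job is handed in; nothing more can be done
None
```

I pressed all four studs home in the order upper left, lower right, upper right, lower left. Their tops measure 24.4–24.6 mm, the highest force I read was about 6 N, the frame and eraser were still in place in the last picture, and the job is handed in (no verdict was returned).

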